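String the mincer plates on the skewer and hang them to dry

ROBOT

A 7-joint arm with a two-finger parallel gripper is mounted at the origin on the work surface. World frame = base frame: x ahead of the robot, y to its left, z up, the work surface at z = 0. Lengths are in m, angles in rad, forces in N, time in s.
With the tool pointing down it reaches from about 0.4 to 0.85 m from the base axis. Payload 10.4 kg.
Tool frame: the origin (TCP) lies between the finger pads; the fingertips stand 17 mm ahead of it and the grasp point (between the pads) lies 2 mm behind it (r.tip_extent is the distance from the TCP to the fingertips, in m); z points along the fingers, y is the line along which they close (so a half turn about z gives the same grasp; the last joint's range is limited). The gripper opens to 87 mm and grips with 3 to 60 N. Pads are 19 mm wide; open, the fingers measure 117 mm over their backs; the gripper's body (75 mm by 190 mm) begins 51 mm behind the grasp point.
Start: joints at [-1.143, 0.332, -0.065, 1.46, 0.022, 1.35, -0.088], TCP at [0.272, 0.563, 0.217] pointing down, gripper open.
Joint ranges: [-2.6, 2.6], [-0.5, 2.12], [-1.47, 1.34], [0.16, 2.42], [-1.27, 4.41], [0.06, 2.06], [-2.6, 2.6]. Speed limits (rad/s): [2.22, 2.22, 2.79, 2.79, 3.14, 3.14, 3.14].

INTERFACE

Orientations are given as a unit quaternion [w, x, y, z].
In Python, from station import sensors, viewer, order, outline_of, r gives the robot as it stands. The module is installed in compiled form; this text tells all that it offers.
- The arm moves only by the tool drive_tool, never from a script. Its argument "deltas" is a list of rows, each a list of 6 numbers: the shift along the tool's x, y, z in m, then the turn, a rotation vector about the tool's x, y, z in degrees. In form: [[tx, ty, tz, ax, ay, az], ...]. A call has exactly 8 rows; each row is the pose to reach, as a shift and turn from the pose commanded when the call began, along the tool's axes at that moment; what a row does not reach only later rows make up. A row lasts 1/12 s, in which the tool goes at most 41.7 mm and 7.16 degrees, less where a joint would pass 70% of its speed; a pose out of reach is approached as far as the arm can. A call with a gripper value outside its range is refused whole. "hand" is the finger opening in m, from 0 to 0.087, set as the call begins (left out, the last holds). The fingers move at their own pace and stop on an object; "squeeze" is the grip in N (left out, the last holds). Time passes only in rows, so rows that repeat a pose let the fingers close, or fill a call up. It gives the time, the measured TCP pose, the force, the opening and the grip force at its end, in the units of the state.
- sensors.read_state(): the state, without advancing time (a new reading comes with each control period).
- viewer.read_camera(name): name is "scene" or "top"; returns the picture (420x560x3 uint8, blue, green, red); there is no depth.
- viewer.camera_model(name): a dict with "K" (3x3 intrinsics, pixels), "extrinsics" (4x4, takes a point from world to camera coordinates). Camera axes: x right, y up, looking along -z (the intrinsics and any distortion apply to the point x, -y, -z); pixel columns grow to the right and rows downward; lengths in m; the calibration is good to about 2 mm. A picture is of the moment at which its call begins. camera_model takes no time and is no camera call.
- order.close_job(): hands the job in; it is judged then, once.
Trained networks look in the newest picture that a camera, given by its name, has taken for a name from the list of things; names that differ only in an ending like _2 or _b are one class to them, and where a whole thing is asked for, a point or a joint stands for the part that bears it (a point fixed in the world has none). Each returns a list of dicts, best first, with "score" (0 to 1); they miss things now and then, are a little off and sometimes report something else, mostly with a low value. They report only what shows in the picture. A call takes as long as a camera call. They do not tell look-alikes from the thing itself.
- outline_of(camera, target): "region" (420x560 bool, what is visible of it) and "rect" ([centre column, centre row, width, height] in pixels, round what is visible of it).
The state is a dict: "clock": time; "q": joint angles; "joint_vel": joint speeds; "joint_efforts": joint torques, N m; "tcp_pos": TCP position; "tool_rot": TCP orientation; "contact_force": force on the tool from outside, world axes, zero at the start; "moment": the same for the moment, N m; "finger_gap": opening from 0.0 (shut) to 1.0 (fully open); "gripper_force": force on a finger pad.
Only numpy, scipy, OpenCV 4.12 (cv2) and the standard library are available. Lean on these libraries where they do the work, as an engineer would, in place of code of your own. Each camera call takes 0.05 s, during which the arm holds its last target. There are 200 camera calls.

TASK

Take the skewer from the drying cradle by its handle and thread it through all three mincer plates standing in the wash rack, then press its tip into the end stop behind them until it clicks on and bottoms, and lean on it there with about 15 N for a moment, never more than 25 N and without forcing the plates. Lift the whole string out together and lay it back in the cradle's two notches the same way round, with the plates hanging between the uprights and the end stop beyond the far one. Touch only the skewer by hand, and do not disturb the jar, bowl or mug.

Things in the scene. Friction and masses are not known exactly. Their poses are not given: they have to be found in the camera images.
- skewer: Washing skewer, 261 mm long, about 140 g, lying in the cradle at the start. Origin: on the rod's axis in the front face of its round guard (30 mm across, 6 mm thick); +x along the rod to the tip, z up. Steel rod 10 mm across, 165 mm long from the guard.
- skewer_tip (a point): Point of the skewer, on the axis at skewer x = 165 mm. Nose cone over the last 8 mm (3 mm across at the point), then a bulb 10 mm across for 4 mm, then a groove 6 mm across lying 15 to 21 mm behind the point; then the 10 mm rod.
- skewer_grip (a point): Middle of the skewer's black flat-sided handle, on the rod's axis, 51 mm behind the guard's front face. The handle is 90 mm long (x), 14 mm wide (y), from 16 mm below to 10 mm above this point. Axes as the skewer's.
- rack: White wash rack, fixed. Origin: on the worktop under the middle plate; +x is the way the skewer is pushed in, z up. Plates stand in slots at x = -24, 0, +24 mm, bores on the line y = 0, z = 46, about 1 mm play all round. Base x = -45 to 129, y = +-32, z = 0 to 20; slot fins x = -31 to 31, up to z = 60.
- pocket (a point): Middle of the floor of the rack's pocket for the end stop, at rack x = 75, z = 32 mm; open to the front and top, side walls 18 mm high at y = +-16. A clamped dark backing plate closes it behind; its face may stand anywhere from rack x = 91 to 111 mm (not reported, to be found by pressing; it does not yield).
- plate1: Steel mincer plate (coarse holes), standing on edge in the rack's first slot, nearest the skewer's entry. 52 mm diameter, 6 mm thick, centre bore 12 mm, 50 to 85 g. Origin: centre of the bore; x is the bore's axis.
- plate2: Steel mincer plate (medium holes) in the middle slot; otherwise as plate1.
- plate3: Steel mincer plate (fine holes) in the third slot; otherwise as plate1.
- end_stop: Grey push-on end stop, 30 x 30 x 28 mm, 40 g, loose in the pocket: slides back along x to the backing plate. Origin: centre of its mouth on the bore's axis, +x into the bore (12 mm square, blind, 25 mm deep). Sprung jaws 8 mm in yield to the bulb at a push of 6 to 10 N, then snap into the groove: clicked when the tip is over 21 mm deep; bottoms hard at 25.
- cradle: Dark steel drying cradle, fixed, base 150 x 60 x 8 mm. Origin: underside centre, +x the way the skewer's tip points, z up. Two uprights 6 mm thick at x = -50 and +52 mm with 90 degree V notches, 40 mm wide at the top (z = 75), vertex z = 55; a rod in both lies at y = 0, z = 62. The skewer starts in it with its guard's face near x = -70.
- jar: Glass spice jar, 56 mm diameter, 95 mm high, standing by; origin under its centre.
- bowl: White bowl, 100 mm across, 45 mm high, standing by; origin under its centre.
- mug: Steel mug, 72 mm across, 85 mm high, standing by; origin under its centre.
Mind the look-alikes: they are no part of the job. There is more than one size of the end_stop; the job needs the smaller.

How it is judged:
By the outcome, as a careful person would: the job done as asked, in the order asked, and still so for the second after the job is handed in, with the robot touching nothing.
It also fails if it takes over 62 s, if anything falls off the work surface, if the arm or the gripper's body presses on something with over 40 N, if the wrist force passes 120 N, or if a joint passes its speed limit or range.

## Working session

There is one attempt and no reset: what is moved stays moved. The work goes in short steps, Python scripts to look and compute and a tool call to move; the robot and the scene stay as the last step left them, time stands still between calls to the robot, and variables do not carry over. Pictures are saved under pics/ and viewed, at most 10 in all, crops included, and the job is handed in when it is done.

Besides the shell and the picture viewer there is one more tool, called as name(argument=value, ...) on one line, values as JSON. drive_tool: Moves the arm, as the interface text tells. Its arguments: {"type":"object","properties":{"deltas":{"type":"array","items":{"type":"array","items":{"type":"number"}}},"hand":{"type":"number"},"squeeze":{"type":"number"}},"required":["deltas"]}

```bash
mkdir -p pics; cat > h.py <<'E'
import numpy as np, cv2
from station import sensors, viewer, order, outline_of, r
from scipy.spatial.transform import Rotation as R
def proj(cam,P):
    m=viewer.camera_model(cam);E=np.array(m["extrinsics"]);K=np.array(m["K"])
    P=np.atleast_2d(P);c=P@E[:3,:3].T+E[:3,3];c=c*[1,-1,-1]
    d=m.get("distortion",m.get("dist"))
    u=cv2.projectPoints(c,np.zeros(3),np.zeros(3),K,None if d is None else np.array(d,float))[0][:,0]
    return u
def ray(cam,uv,z):
    m=viewer.camera_model(cam);E=np.array(m["extrinsics"]);K=np.array(m["K"])
    d=m.get("distortion",m.get("dist"))
    n=cv2.undistortPoints(np.array(uv,float).reshape(-1,1,2),K,None if d is None else np.array(d,float))[:,0]
    v=np.c_[n[:,0],-n[:,1],-np.ones(len(n))]@E[:3,:3]
    o=-E[:3,:3].T@E[:3,3]
    return o+v*((z-o[2])/v[:,2])[:,None]
E
python3 - <<'E'
from h import *
for c in("scene","top"):
    im=viewer.read_camera(c);cv2.imwrite(f"pics/{c}0.png",im)
    m=viewer.camera_model(c);print(c,m)
    for n in("skewer","rack","plate1","end_stop","cradle","jar","bowl","mug"):
        for o in outline_of(c,n)[:3]: print(n,round(o["score"],2),np.round(o["rect"],1), np.round(ray(c,[o["rect"][:2]],0.03)[0],3))
s=sensors.read_state();print(s)
E
```

```text
scene {'K': array([[465.01472878,   0.        , 281.65881873],
       [  0.        , 465.01472878, 201.14421404],
       [  0.        ,   0.        ,   1.        ]]), 'extrinsics': array([[ 0.87327767,  0.48701781, -0.01413402, -0.52302026],
       [-0.32910072,  0.61100932,  0.71997245,  0.13578391],
       [ 0.35927542, -0.62408434,  0.69385871, -1.37794704],
       [ 0.        ,  0.        ,  0.        ,  1.        ]])}
skewer 0.66 [233.5 175.2  44.2  66.6] [0.407 0.077 0.03 ]
skewer 0.6 [293.8 194.6  13.4  10.9] [0.587 0.086 0.03 ]
rack 0.73 [299.3 196.2  49.8  57.5] [0.602 0.088 0.03 ]
plate1 0.57 [289.1 201.6   8.6  16.1] [0.589 0.058 0.03 ]
plate1 0.49 [294.1 192.5  13.3   7.6] [0.584 0.094 0.03 ]
end_stop 0.68 [306.3 177.7  15.6  18.6] [0.585 0.161 0.03 ]
end_stop 0.55 [307.  158.7  24.   20.8] [0.55  0.234 0.03 ]
jar 0.84 [327.4 121.8  20.9  33.2] [0.524 0.425 0.03 ]
jar 0.55 [298.3 194.3  45.8  52.5] [0.597 0.093 0.03 ]
jar 0.27 [242.3 173.4  39.3  49.5] [0.424 0.094 0.03 ]
bowl 0.67 [336.1 237.2  41.2  35.9] [0.744 0.004 0.03 ]
mug 0.81 [144.  334.5  48.6  64.3] [ 0.517 -0
[... 1212 characters left out ...]
22543, -0.06470221,  1.4600363 ,  0.02160601,
        1.34987286, -0.08852344]), 'joint_vel': array([-1.30686799e-03, -7.83068689e-04, -1.25687953e-03,  4.06567609e-04,
       -9.82121486e-06,  5.76442974e-04, -2.97688450e-04]), 'joint_efforts': array([-6.65815128e-05, -6.23048687e+01,  2.41485599e-02, -3.90122223e+01,
       -6.12300960e-02,  3.18916084e-02,  5.56677128e-05]), 'tcp_pos': array([0.27231059, 0.56262561, 0.21669009]), 'tool_rot': array([6.60560616e-06, 2.23504228e-01, 9.74702957e-01, 7.64419497e-05]), 'contact_force': array([ 0.41485466, -0.73500063, -0.52883856]), 'moment': array([ 0.00173914,  0.0438857 , -0.01852205]), 'gripper_force': 0.0, 'finger_gap': 0.9974202567711467}
```

View pics/scene0.png

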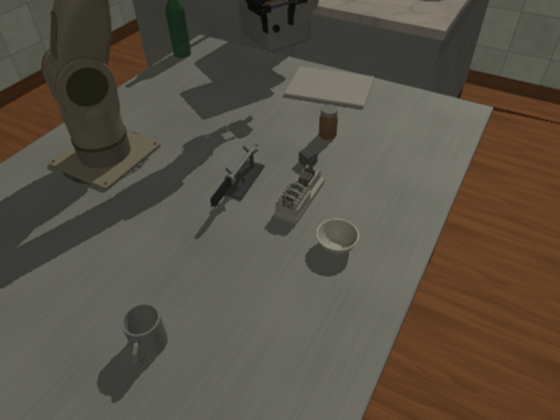

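View pics/top0.png

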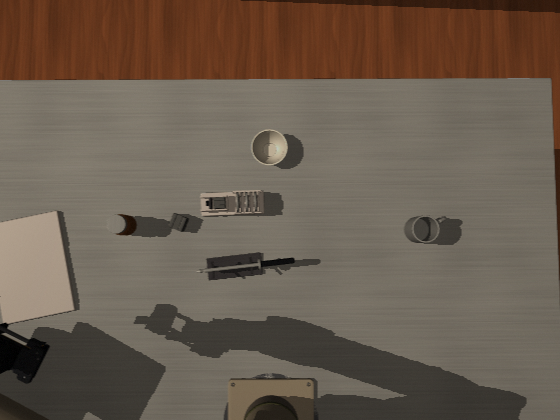

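Scene shows the cradle with skewer at about (235,175), rack at (300,195) with the loose dark look-alike at (308,158), jar, bowl, mug. In the top picture the skewer runs from handle (295,262) to tip (200,271), pushing left (+y); the rack is at (234,203). Zooming for precision.

```bash
python3 - <<'E'
from h import *
t=cv2.imread("pics/top0.png");s=cv2.imread("pics/scene0.png")
def crop(im,x0,y0,w,h,k,f):
    c=cv2.resize(im[y0:y0+h,x0:x0+w],None,fx=k,fy=k,interpolation=cv2.INTER_CUBIC)
    c=np.clip(255*(c/255.)**0.6,0,255).astype(np.uint8)
    for i in range(0,w,10): cv2.putText(c,str(x0+i),(i*k,8),0,.3,(0,255,255));cv2.line(c,(i*k,10),(i*k,14),(0,255,255))
    for i in range(0,h,10): cv2.putText(c,str(y0+i),(0,i*k+3),0,.3,(0,255,255))
    cv2.imwrite(f,c)
crop(t,165,185,133,98,6,"pics/t1.png")
crop(s,200,135,133,98,6,"pics/s1.png")
E
```

```text
(no output)
```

View pics/t1.png

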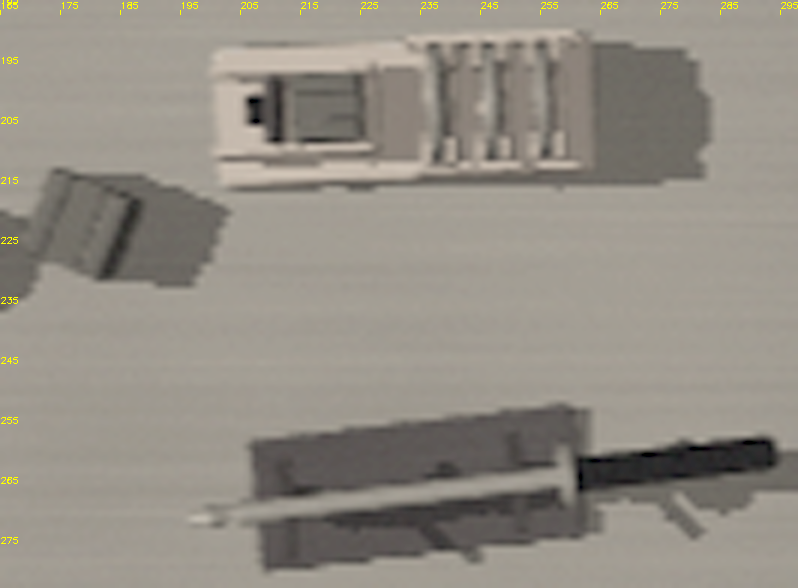

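View pics/s1.png

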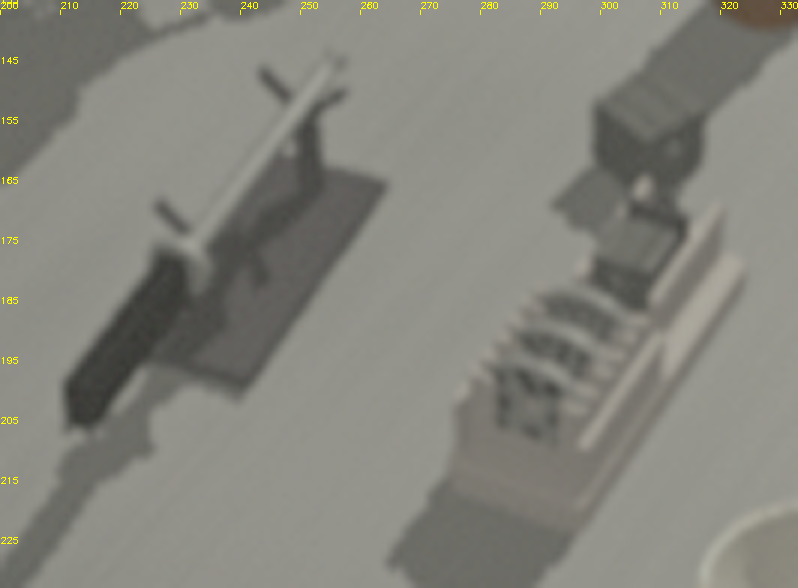

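Top crop: tip at about (196,271), guard (259,264), handle end (294,260); rack base spans columns 200–263, plate tops at columns 237, 246, 255. The pocket holds the end stop at (218,203), and the loose one at (178,222) looks bigger. Next I'll fit models to the edges.

```bash
cat > fit.py <<'E'
from h import *
from scipy.optimize import minimize
def box(a,b):
    a,b=np.array(a),np.array(b);c=np.array([[(a,b)[i>>k&1][k] for k in range(3)] for i in range(8)])
    return [(c[i],c[i|1<<k]) for i in range(8) for k in range(3) if not i>>k&1]
def circ(x,z,rad,n=40):
    t=np.linspace(0,2*np.pi,n+1);p=np.c_[0*t+x,rad*np.cos(t),z+rad*np.sin(t)];return list(zip(p[:-1],p[1:]))
RACK=[(a,b) for a,b in box([-.045,-.032,0],[.129,.032,.020])]
PL=sum([circ(x,.046,.026) for x in(-.027,-.003,.021)],[])
CR=box([-.075,-.03,0],[.075,.03,.008])
rod=lambda x0,x1,rr:[(np.array([x0,s*rr,0]),np.array([x1,s*rr,0])) for s in(-1,1)]+[(np.array([x0,0,s*rr]),np.array([x1,0,s*rr])) for s in(-1,1)]
SK=rod(0,.144,.005)+circ(0,0,.015)+circ(-.006,0,.015)+box([-.096,-.007,-.016],[-.006,.007,.010])+circ(.157,0,.005)+rod(.153,.157,.005)
def pts(w,n=25):
    a=np.array([e[0] for e in w]);b=np.array([e[1] for e in w]);L=np.linalg.norm(b-a,axis=1)
    return np.concatenate([a[i]+(b[i]-a[i])*np.linspace(0,1,max(2,int(L[i]/.002)))[:,None] for i in range(len(w))])
def pose(P,p,z0=0):
    c,s=np.cos(p[2]),np.sin(p[2]);return P@np.array([[c,s,0],[-s,c,0],[0,0,1]])+[p[0],p[1],z0]
def grad(im,sg):
    g=cv2.GaussianBlur(im.astype(np.float32),(0,0),sg);m=0
    for k in range(3): m=np.maximum(m,np.hypot(cv2.Sobel(g[...,k],5,1,0),cv2.Sobel(g[...,k],5,0,1)))
    return np.minimum(m/np.percentile(m,99),1.5).astype(np.float32)
def fit(w,p0,z0,ims):
    P=pts(w);p=np.array(p0,float)
    for sg in(2,1,.7):
        G={c:grad(ims[c],sg) for c in ims}
        def f(p):
            return -sum(cv2.remap(G[c],*[a.astype(np.float32)[None] for a in proj(c,pose(P,p,z0)).T],1).mean() for c in ims)
        p=minimize(f,p,method="Nelder-Mead",options=dict(initial_simplex=p+np.vstack([np.zeros(3),np.diag([.006*sg,.006*sg,.04*sg])]),xatol=1e-5,fatol=1e-6)).x
    return p,-f(p)/len(ims)
E
python3 - <<'E'
from fit import *
I={c:cv2.imread(f"pics/{c}0.png") for c in("scene","top")}
px=lambda x,y:[(x+.5)/6-.5+165,(y+.5)/6-.5+185]
a,b=ray("top",[px(188,518),px(557,477)],.062);print("skewer tip,guard",a,b,np.linalg.norm(a-b))
sk0=[b[0],b[1],np.arctan2(*(a-b)[1::-1])]
e=ray("top",[px(592,100),px(216,118)],.02);print("rack ends",e,np.linalg.norm(e[0]-e[1]))
d=(e[1]-e[0])/np.linalg.norm(e[1]-e[0]);o=e[0]+.045*d;rk0=[o[0],o[1],np.arctan2(d[1],d[0])]
d=np.array([np.cos(sk0[2]),np.sin(sk0[2])]);cr0=[*(b[:2]+.07*d),sk0[2]]
res={}
for nm,w,p0,z in(("rack",RACK,rk0,0),("plates",PL,rk0,0),("rackpl",RACK+PL,rk0,0),("cradle",CR,cr0,0),("skewer",SK,sk0,.062)):
    print(nm,"init",np.round(p0,4))
    for k in(("top",),("scene",),("top","scene")):
        p,f=fit(w,p0,z,{c:I[c] for c in k});print(" ",k,np.round(p,4),round(f,3))
    res[nm]=p
np.save("res.npy",res,allow_pickle=True)
out=[]
for c,(x0,y0) in(("top",(168,185)),("scene",(202,135))):
    im=cv2.resize(I[c][y0:y0+98,x0:x0+133],None,fx=6,fy=6,interpolation=2)[:, :798]
    im=np.clip(255*(im/255.)**.6,0,255).astype(np.uint8)
    for nm,w,z,col in(("rackpl",RACK+PL,0,(0,0,255)),("cradle",CR,0,(0,255,255)),("skewer",SK,.062,(0,255,0))):
        for u in (proj(c,pose(pts(w),res[nm],z))-[x0,y0]+.5)*6-.5: cv2.circle(im,tuple(int(v) for v in u),0,col,-1)
    out.append(cv2.resize(im,None,fx=.5*1.02,fy=.5*1.02) if 0 else im)
cv2.imwrite("pics/ov.png",cv2.resize(np.vstack(out),(400*800//798*1,590)) if 0 else np.vstack([o[:, :] for o in out])[:])
cv2.imwrite("pics/ovt.png",out[0]);cv2.imwrite("pics/ovs.png",out[1])
E
```

```text
skewer tip,guard [0.41059897 0.19386968 0.062     ] [0.42798097 0.03151595 0.062     ] 0.16328155928489835
rack ends [[0.59784053 0.01713336 0.02      ]
 [0.59016597 0.18946232 0.02      ]] 0.1724997646206188
rack init [0.5958 0.0621 1.6153]
  ('top',) [0.5899 0.04   1.6513] 0.566
  ('scene',) [0.5936 0.0518 1.6617] 0.441
  ('top', 'scene') [0.5891 0.0617 1.6543] 0.478
plates init [0.5958 0.0621 1.6153]
  ('top',) [0.5958 0.0645 1.5306] 0.67
  ('scene',) [0.6058 0.0951 1.4101] 0.586
  ('top', 'scene') [0.5847 0.1442 1.8734] 0.627
rackpl init [0.5958 0.0621 1.6153]Traceback (most recent call last):
  File "<stdin>", line 13, in <module>
  File "fit.py", line 28, in fit
    p=minimize(f,p,method="Nelder-Mead",options=dict(initial_simplex=p+np.vstack([np.zeros(3),np.diag([.006*sg,.006*sg,.04*sg])]),xatol=1e-5,fatol=1e-6)).x
      ~~~~~~~~^^^^^^^^^^^^^^^^^^^^^^^^^^^^^^^^^^^^^^^^^^^^^^^^^^^^^^^^^^^^^^^^^^^^^^^^^^^^^^^^^^^^^^^^^^^^^^^^^^^^^^^^^^^^^^^^^^^^^^^^^^^^^^^^^^^^^^^^^^^
    res = _minimize_neldermead(fun, x0, args, callback, bounds=bounds,
                               **options)
    fxe = func(xe)
    fx = function(np.copy(x), *(wrapper_args + args))
  File "fit.py", line 27, in f
    return -sum(cv2.remap(G[c],*[a.astype(np.float32)[None] for a in proj(c,pose(P,p,z0)).T],1).mean() for c in ims)
            ~~~^^^^^^^^^^^^^^^^^^^^^^^^^^^^^^^^^^^^^^^^^^^^^^^^^^^^^^^^^^^^^^^^^^^^^^^^^^^^^^^^^^^^^^^^^^^^^^^^^^^^^
  File "fit.py", line 27, in <genexpr>
    return -sum(cv2.remap(G[c],*[a.astype(np.float32)[None] for a in proj(c,pose(P,p,z0)).T],1).mean() for c in ims)
                                                                     ~~~~^^^^^^^^^^^^^^^^
  File "h.py", line 5, in proj
    m=viewer.camera_model(cam);E=np.array(m["extrinsics"]);K=np.array(m["K"])
ValueError: time passes only in moves, steps and waits
```

drive_tool(deltas=[[-0.024,-0.027,0.004,0,0,3.6],[-0.048,-0.054,0.008,0,0,7.2],[-0.072,-0.081,0.012,0,0,10.8],[-0.096,-0.108,0.016,0,0,14.4],[-0.12,-0.135,0.02,0,0,18],[-0.145,-0.162,0.024,0,0,21.6],[-0.169,-0.19,0.028,0,0,25.2],[-0.193,-0.217,0.033,0,0,29]], hand=0.05, squeeze=20)

```text
clock: 1.57
tcp_pos: [0.3517, 0.2815, 0.1838]
tool_rot: [0.0, 0.462, 0.887, 0.001]
contact_force: [1.3, 0.4, -0.0]
finger_gap: 0.588
gripper_force: 0.0
```

```bash
python3 - <<'E'
import re
s=open("h.py").read()
s=s.replace("def proj(","""import os,pickle
def _cm():
    if not os.path.exists("cam.pkl"):
        pickle.dump({c:{k:np.array(v) for k,v in viewer.camera_model(c).items()} for c in("scene","top")},open("cam.pkl","wb"))
    return pickle.load(open("cam.pkl","rb"))
CM=_cm()
def delta(pos,yaw_axis_y=None,tilt=None):
    "tool-frame shift/turn to a world TCP position with tool y along given world angle (deg), pointing down"
    s=sensors.read_state();q=s["tool_rot"];A=R.from_quat(np.r_[q[1:],q[0]])
    sh=A.inv().apply(np.array(pos)-s["tcp_pos"])
    a=np.radians(yaw_axis_y);y=np.array([np.cos(a),np.sin(a),0]);z=np.array([0,0,-1.]);B=R.from_matrix(np.c_[np.cross(y,z),y,z])
    if tilt: B=R.from_rotvec(np.radians(tilt))*B
    return np.round(sh,4),np.round(np.degrees((A.inv()*B).as_rotvec()),2),s
def proj(""",1).replace("viewer.camera_model(cam)","CM[cam]")
open("h.py","w").write(s)
E
python3 -c "
from h import *
d,t,s=delta([.431,.004,.15],6.1);print(d,t,s['clock'],s['tcp_pos'],np.round(s['q'],2))
for c in CM:
  E=CM[c]['extrinsics'];print(c,-E[:3,:3].T@E[:3,3])"
```

```text
[-0.2728 -0.0942  0.0336] [ 0.04 -0.04 28.89] 1.5667 [0.3517276  0.28148047 0.1837873 ] [-0.9  -0.04  0.12  1.95  0.    1.23 -0.17]
scene [ 0.996491   -0.68820023  0.8509475 ]
top [ 0.49056406 -0.02347183  1.34820218]
```

drive_tool(deltas=[[-0.034,-0.012,0.004,0,0,3.6],[-0.068,-0.024,0.008,0,0,7.2],[-0.102,-0.035,0.012,0,0,10.8],[-0.136,-0.047,0.017,0,0,14.4],[-0.17,-0.059,0.021,0,0,18],[-0.205,-0.071,0.025,0,0,21.6],[-0.239,-0.082,0.029,0,0,25.2],[-0.273,-0.094,0.0335,0,0,28.9]])

```text
clock: 2.23
tcp_pos: [0.4323, 0.0042, 0.1504]
tool_rot: [0.0, 0.669, 0.744, 0.001]
contact_force: [1.4, 0.7, -1.0]
finger_gap: 0.573
gripper_force: 0.0
```

```bash
python3 - <<'E'
from fit import *
d,t,s=delta([.431,.004,.062],6.1);print(d,t,s['clock'],s['tcp_pos'],np.round(s['q'],2))
I={c:cv2.imread(f"pics/{c}0.png") for c in("scene","top")}
# local (bounded) fits from clicks
for nm,w,p0,z in(("rack",RACK,[.5958,.0621,1.6153],0),("rack+pl",RACK+PL,[.5958,.0621,1.6153],0),("cradle",CR,[.4205,.1011,1.6775],0),("skewer",SK,[.428,.0315,1.6775],.062)):
    P=pts(w)
    for k in(("top",),("scene",),("top","scene")):
        G={c:grad(I[c],.8) for c in k};best=[]
        for dx in np.arange(-.008,.0081,.001):
            for dy in np.arange(-.008,.0081,.001):
                for da in np.radians(np.arange(-3,3.1,.5)):
                    p=np.array(p0)+[dx,dy,da]
                    best.append((sum(cv2.remap(G[c],*[a.astype(np.float32)[None] for a in proj(c,pose(P,p,z)).T],1).mean() for c in k),*p))
        best.sort(reverse=True);b=np.array(best[:12]);print(nm,k,np.round(b[0],4),"mean",np.round(b.mean(0),4),"sd",np.round(b.std(0)[1:],4))
E
```

```text
[-0.0001 -0.0014  0.0884] [ 0.08 -0.03 -0.01] 2.2333 [0.43228535 0.00415187 0.15040598] [-0.59 -0.07  0.46  2.05  0.04  1.16 -0.04]
rack ('top',) [0.6429 0.5928 0.0621 1.5629] mean [0.6387 0.5925 0.0616 1.5658] sd [0.0005 0.0011 0.0041]
rack ('scene',) [0.4538 0.5948 0.0541 1.5891] mean [0.4496 0.5949 0.0572 1.5898] sd [0.0005 0.0041 0.0056]
rack ('top', 'scene') [1.0788 0.5928 0.0621 1.5717] mean [1.0728 0.5931 0.0611 1.5709] sd [0.0005 0.0023 0.0056]
rack+pl ('top',) [0.6069 0.5968 0.0621 1.6066] mean [0.602  0.5957 0.0633 1.5971] sd [0.0018 0.0009 0.02  ]
rack+pl ('scene',) [0.4621 0.5948 0.0611 1.5891] mean [0.4594 0.5945 0.0614 1.5891] sd [0.0005 0.0008 0.0062]
rack+pl ('top', 'scene') [1.0559 0.5938 0.0631 1.5804] mean [1.0514 0.5946 0.0627 1.5848] sd [0.001  0.0009 0.011 ]
cradle ('top',) [0.9403 0.4205 0.0981 1.6775] mean [0.9322 0.4205 0.0975 1.6782] sd [0.     0.0013 0.0066]
cradle ('scene',) [0.712  0.4225 0.0991 1.7037] mean [0.7104 0.4225 0.0993 1.7066] sd [0.     0.0012 0.0074]
cradle ('top', 'scene') [1.5994 0.4205 0.0991 1.6775] mean [1.5905 0.4206 0.0986 1.6811] sd [0.0003 0.001  0.0075]
skewer ('top',) [0.7851 0.427  0.0305 1.695 ] mean [0.7718 0.4274 0.0306 1.6906] sd [0.0008 0.0008 0.0115]
skewer ('scene',) [0.589  0.432  0.0245 1.6251] mean [0.5878 0.4315 0.027  1.6259] sd [0.0005 0.002  0.0024]
skewer ('top', 'scene') [1.343  0.429  0.0315 1.6688] mean [1.3329 0.4293 0.031  1.6702] sd [0.0005 0.0008 0.006 ]
```

drive_tool(deltas=[[0,0,0.016,0,0,0],[0,0,0.032,0,0,0],[0,0,0.048,0,0,0],[0,0,0.062,0,0,0],[0,0,0.074,0,0,0],[0,0,0.082,0,0,0],[0,0,0.088,0,0,0],[0,0,0.088,0,0,0]])

```text
clock: 2.9
tcp_pos: [0.4314, 0.0058, 0.0614]
tool_rot: [-0.0, 0.667, 0.745, -0.001]
contact_force: [0.1, 1.0, 0.2]
finger_gap: 0.577
gripper_force: 0.0
```

```bash
python3 - <<'E'
from fit import *
t=cv2.imread("pics/top0.png").astype(int)
c=t[188:220,196:268];rb=c[...,2]-c[...,0]
print("table r-b",np.median(t[225:245,200:260,2]-t[225:245,200:260,0]), "rack samples",rb[8,8],rb[3,20],rb[15,64])
for row in rb[::2]: print(' '.join(f"{v:3d}" for v in row[::3]))
E
```

```text
table r-b 18.0 rack samples 33 19 20
 17  19  20  20  19  20  21  19  19  21  18  19  19  16  17  18  18  19  18  19  18  18  16  18
 19  19  20  19  19  19  19  19  20  20  20  19  19  21  23  24  27  26  30  30  32  33  15  18
 18  19  18  17  14  15  18  22  25  28  32  25  29  29  20  14  25  19  16  25  19  21  19  10
 18  18  34  33  33  33  33  33  33  34  34  33  33  31  13  16  25  18  17  26  17  18  18   9
 20  21  33  31  32  33  32  33  33  29  24  19  20  26   9  17  13  11  18  15  10  20  18  10
 19  18  28  16  15   5  10   9  10   9  18  18  19  20   8  18  18  10  18  19  10  19  19   9
 18  18  32  32  20   4   9   8   7   8  19  19  19  23   7  18  19  14  18  19  11  17  18  10
 18  19  31  25   2   3  10  11  10  10  17  18  19  20  10  17  25  13  18  18  12  20  18  10
 18  19  31  27   2   1  10  10   7   7  16  20  19  19  10  17  19  14  17  18  10  17  19   9
 17  18  31  33  27   2  12  12  10  10  16  19  19  20   8  18  18  12  17  18  12  16  18  12
 17  18  32  33  29   5  13   4   8  11  16  20  20  25  11  13  24  12  15  24  10  17  19  10
 19  19  33  31  29  26  23  22  17  18  12  19  19  29   7  12  27   7  13  28   6  17  20  10
 19  18  33  32  28  21  18  20  33  34  29  33  32  31  18  24  25  33  33  19  33  34  18  10
 19  17  33  32  32  33  34  34  31  31  31  31  28  15  13  13  11  11  11   9  10  10  10  10
 17  17  17  10  10  11  10   9  19   9   9  18  16  18  18  19  18  20  20  19  20  19  19  20
 10   9  21  19  18  19  19  19  20  18  20  19  19  18  18  19  20  19  18  20  19  20  18  18
```

drive_tool(deltas=[[0,0,0,0,0,0],[0,0,0,0,0,0],[0,0,0,0,0,0],[0,0,0,0,0,0],[0,0,0,0,0,0],[0,0,0,0,0,0],[0,0,0,0,0,0],[0,0,0,0,0,0]], hand=0, squeeze=55)

```text
clock: 3.57
tcp_pos: [0.4318, 0.0059, 0.0621]
tool_rot: [-0.0, 0.667, 0.745, -0.0]
contact_force: [-1.0, 0.1, 0.7]
finger_gap: 0.142
gripper_force: 55.0
```

```bash
python3 - <<'E'
from fit import *
t=cv2.imread("pics/top0.png").astype(float);g=t.sum(2)/3
def sub(prof,lo,hi,mode):
    d=np.diff(prof[lo:hi]); d=d if mode>0 else -d
    k=int(np.argmax(d));w=np.clip(d[max(0,k-1):k+2],0,None);i=np.arange(max(0,k-1),max(0,k-1)+len(w))
    return lo+.5+(w*i).sum()/w.sum(),d[k]
def line(P,z,lab):
    P=np.array(P);W=ray("top",P,z)[:,:2];a,b=np.polyfit(W[:,1],W[:,0],1)
    r=W[:,0]-(a*W[:,1]+b);k=abs(r)<2*np.median(abs(r))+5e-4;a,b=np.polyfit(W[k,1],W[k,0],1)
    print(lab,"yaw",round(90-np.degrees(np.arctan(a)),2),"x at y=.06,.1",round(a*.06+b,4),round(a*.1+b,4),"rms",round((r[k]).std(),5),k.sum())
bot=[(c,sub(g[:,c],211,220,-1)[0]) for c in range(204,259)]
for z in(0,.02): line(bot,z,f"bottom z={z}")
print(np.round([b[1] for b in bot[::3]],1))
tp=[(c,sub(g[:,c],188,198,1)[0]) for c in range(204,230)];line(tp,.02,"top .02");print(np.round([b[1] for b in tp[::3]],1))
tp=[(c,sub(g[:,c],186,196,1)[0]) for c in range(236,262)];line(tp,.06,"top fins .06");print(np.round([b[1] for b in tp[::3]],1))
bf=[(c,sub(g[:,c],206,216,1)[0]) for c in range(236,262)];print(np.round([b[1] for b in bf[::3]],1))
L=[(sub(g[r],196,206,1)[0],r) for r in range(197,213)];print("left end y",np.round(ray("top",L,.02)[::3,1],4))
Rr=[(sub(g[r],258,268,-1)[0],r) for r in range(195,212)];print("right end y z=.02",np.round(ray("top",Rr,.02)[::3,1],4))
s=sensors.read_state();print(s["finger_gap"]*87,s["gripper_force"],s["tcp_pos"])
E
```

```text
bottom z=0 yaw 92.84 x at y=.06,.1 0.5668 0.5648 rms 0.0004 51
bottom z=0.02 yaw 92.84 x at y=.06,.1 0.5656 0.5636 rms 0.00039 51
[215.2 215.2 214.9 214.8 214.6 214.5 214.4 214.3 214.3 214.2 213.7 213.5
 213.5 213.1 213.  212.7 213.4 212.5 212.6]
top .02 yaw 91.94 x at y=.06,.1 0.6259 0.6245 rms 0.00049 26
[192.5 192.6 192.6 192.5 192.5 192.5 192.2 191.9 191.6]
top fins .06 yaw 91.81 x at y=.06,.1 0.6255 0.6242 rms 0.00079 22
[193.7 190.2 192.6 189.5 189.9 189.5 189.5 189.5 189.4]
[208.2 207.5 211.5 211.5 211.5 211.5 206.5 211.5 211.5]
left end y [0.194  0.1903 0.1901 0.1892 0.1897 0.1882]
right end y z=.02 [0.0177 0.0177 0.0176 0.0175 0.0302 0.0302]
12.325033739984715 54.99599280852351 [0.43176199 0.00587314 0.06214713]
```

drive_tool(deltas=[[0,0,-0.01,0,0,0],[0,0,-0.03,0,0,0],[0,0,-0.05,0,0,0],[-0.01,0.008,-0.065,0,0,0],[-0.03,0.023,-0.07,0,0,1],[-0.055,0.042,-0.07,0,0,2],[-0.08,0.061,-0.07,0,0,3],[-0.105,0.08,-0.07,0,0,3.8]])

```text
clock: 4.23
tcp_pos: [0.524, -0.0906, 0.1331]
tool_rot: [0.0, 0.692, 0.722, 0.001]
contact_force: [0.7, 0.6, -0.9]
finger_gap: 0.143
gripper_force: 55.0
```

```bash
python3 - <<'E'
from h import *
d,t,s=delta([.6057,-.178,.10],2.4);print(d,t,s['clock'],s['tcp_pos'],np.round(s['q'],2),s["contact_force"])
E
```

```text
[-0.0908  0.0778  0.0332] [ 0.07 -0.02  0.07] 4.2333 [ 0.52400102 -0.09062852  0.13312744] [-0.44  0.21  0.6   1.84 -0.13  1.13  0.24] [ 0.73663877  0.57459728 -0.85523664]
```

drive_tool(deltas=[[-0.013,0.011,0.006,0,0,0],[-0.031,0.027,0.018,0,0,0],[-0.049,0.042,0.034,0,0,0],[-0.066,0.056,0.051,0,0,0],[-0.08,0.068,0.068,0,0,0],[-0.091,0.078,0.08,0,0,0],[-0.091,0.078,0.087,0,0,0],[-0.091,0.078,0.087,0,0,0]])

```text
clock: 4.9
tcp_pos: [0.6037, -0.1775, 0.0436]
tool_rot: [-0.001, 0.692, 0.722, -0.001]
contact_force: [0.1, 0.3, -1.0]
finger_gap: 0.145
gripper_force: 55.0
```

```bash
python3 - <<'E'
from h import *
s=sensors.read_state();print(s['clock'],s['tcp_pos'],s['tool_rot'])
k=6;out=[]
for c,(x0,y0,w,h) in(("top",(180,182,133,45)),("scene",(215,165,133,55))):
    im=viewer.read_camera(c);cv2.imwrite(f"pics/{c}1.png",im)
    m=cv2.resize(im[y0:y0+h,x0:x0+w],None,fx=k,fy=k,interpolation=2)
    m=np.clip(255*(m/255.)**.6,0,255).astype(np.uint8)
    # predicted bore centres & rack axis
    d=np.array([np.cos(np.radians(92.4)),np.sin(np.radians(92.4)),0]);o=np.array([.5957,.0616,.046])
    for a in(-.1,-.08,-.06,-.027,-.003,.021):
        u=(proj(c,o+a*d)[0]-[x0,y0]+.5)*k-.5;cv2.circle(m,tuple(int(v) for v in u),2,(0,0,255),-1)
    for i in range(0,w,10): cv2.putText(m,str(x0+i),(i*k,8),0,.3,(0,255,255))
    for i in range(0,h,10): cv2.putText(m,str(y0+i),(0,i*k+3),0,.3,(0,255,255))
    out.append(m)
cv2.imwrite("pics/c1.png",np.vstack(out))
E
```

```text
4.9 [ 0.60370173 -0.17748376  0.04361066] [-0.00114949  0.69196745  0.72192702 -0.00105126]
```

View pics/c1.png

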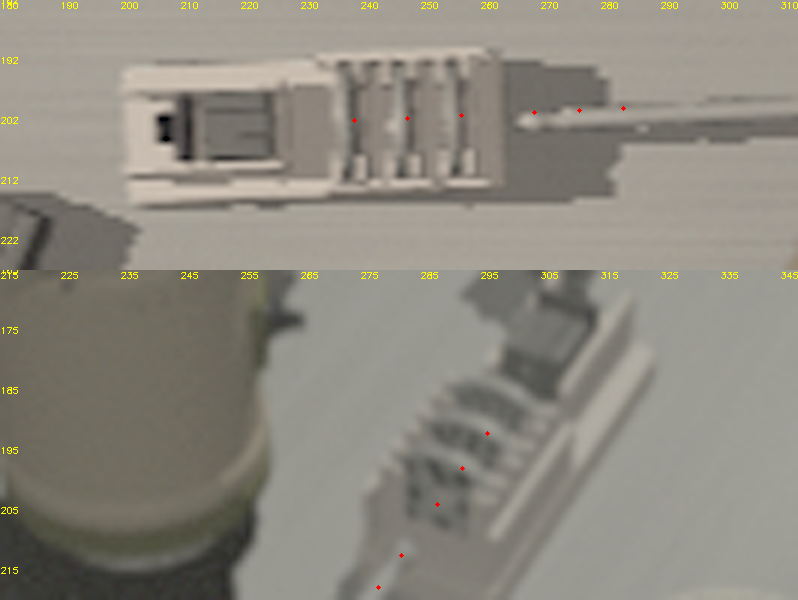

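Tip is at (266.5,202) in the top view and rack fin mid-line about (255,202). The tip sits roughly on the fin mid-line while the predicted dots lie slightly above, so I'll compute the axis from symmetric features.

```bash
python3 - <<'E'
from h import *
px=lambda x,y:[(x+.5)/6-.5+180,(y+.5)/6-.5+182]
for n,x,y,z in(("end mid",126,135.5,.02),("fins mid",450,121,.06),("fins mid2",345,124,.06),("endstop",238,126.5,.062),("tip",520,122,.046),("rod",790,105.5,.046)):
    print(n,np.round(ray("top",[px(x,y)],z)[0],4))
t=cv2.imread("pics/top1.png").astype(float);g=t.sum(2)/3
# plates: row extents per plate column (steel brightness) and rod edges
P=[]
for c in range(270,314,4):
    p=g[192:212,c];d=np.diff(p);a,b=np.argmax(d),np.argmin(d)
    P.append((c,192.5+(a+b)/2))
W=ray("top",P,.046);print(np.round(P,1).tolist());a=np.polyfit(W[:,1],W[:,0],1);print("rod yaw",90-np.degrees(np.arctan(a[0])),"x at tip y",np.polyval(a,W[0,1]+.0))
for c in(236,237,238,246,247,254,255,256): print(c,g[186:218,c].astype(int).tolist())
E
```

```text
end mid [0.5904 0.1895 0.02  ]
fins mid [0.5934 0.039  0.06  ]
fins mid2 [0.5922 0.0857 0.06  ]
endstop [0.5911 0.133  0.062 ]
tip [0.5939 0.0083 0.046 ]
rod [ 0.6009 -0.1132  0.046 ]
[[270.0, 201.5], [274.0, 196.0], [278.0, 196.0], [282.0, 205.5], [286.0, 203.5], [290.0, 203.5], [294.0, 203.5], [298.0, 203.5], [302.0, 201.5], [306.0, 202.5], [310.0, 202.5]]
rod yaw 84.1416938815482 x at tip y 0.5996114645612389
236 [117, 115, 117, 116, 129, 156, 74, 75, 104, 114, 106, 115, 120, 124, 135, 130, 114, 105, 100, 98, 94, 105, 115, 132, 123, 121, 109, 129, 58, 59, 118, 116]
237 [120, 115, 117, 117, 129, 154, 56, 70, 75, 80, 86, 88, 94, 93, 100, 101, 102, 99, 101, 94, 89, 92, 84, 82, 51, 47, 80, 127, 56, 63, 117, 116]
238 [119, 115, 117, 118, 129, 154, 88, 87, 71, 53, 54, 42, 48, 45, 50, 49, 61, 57, 65, 59, 56, 62, 63, 53, 51, 55, 88, 128, 60, 65, 117, 115]
246 [118, 115, 116, 116, 138, 154, 44, 81, 88, 93, 99, 104, 109, 111, 120, 127, 127, 124, 113, 104, 95, 94, 71, 67, 51, 51, 155, 100, 52, 65, 117, 116]
247 [118, 115, 115, 116, 137, 154, 86, 92, 96, 64, 66, 65, 70, 78, 80, 86, 84, 83, 78, 75, 69, 74, 71, 63, 57, 57, 155, 99, 53, 63, 117, 119]
254 [118, 116, 115, 116, 146, 116, 60, 83, 95, 99, 95, 104, 104, 111, 113, 111, 99, 107, 91, 90, 82, 115, 116, 128, 123, 96, 120, 59, 52, 64, 117, 118]
255 [118, 116, 115, 115, 149, 100, 48, 68, 76, 84, 87, 92, 96, 99, 105, 109, 107, 104, 99, 93, 93, 86, 86, 67, 44, 70, 154, 59, 55, 63, 118, 117]
256 [118, 116, 115, 116, 154, 124, 88, 90, 77, 55, 48, 50, 57, 63, 61, 72, 68, 66, 65, 64, 66, 58, 65, 54, 42, 78, 155, 60, 59, 62, 115, 117]
```

```bash
python3 - <<'E'
from h import *
s=sensors.read_state();print(s['clock'],s['tcp_pos'],s['tool_rot'],s['contact_force'])
g=cv2.imread("pics/top1.png").astype(float).sum(2)/3
print("top");
for c in range(264,316,3): print(c,g[195:207,c].astype(int).tolist())
g=cv2.imread("pics/scene1.png").astype(float).sum(2)/3
print("scene cols 270-292")
for r in range(206,222): print(r,g[r,268:292].astype(int).tolist())
E
```

```text
5.0 [ 0.60454879 -0.17665905  0.04557462] [-2.72526055e-04  6.91551361e-01  7.22327236e-01  7.16939480e-05] [-0.26421    -0.32840535 -0.8533675 ]
top
264 [56, 54, 54, 55, 57, 56, 55, 57, 62, 59, 60, 60]
267 [61, 60, 60, 62, 60, 66, 123, 136, 67, 60, 62, 61]
270 [61, 61, 61, 62, 61, 61, 93, 88, 54, 60, 63, 61]
273 [60, 61, 61, 61, 61, 84, 119, 111, 64, 62, 62, 62]
276 [60, 61, 61, 60, 60, 98, 122, 98, 55, 60, 63, 61]
279 [62, 59, 57, 59, 47, 102, 123, 92, 48, 61, 61, 62]
282 [115, 114, 113, 112, 93, 107, 121, 84, 53, 60, 63, 61]
285 [114, 116, 115, 113, 87, 108, 113, 83, 55, 61, 63, 116]
288 [114, 115, 112, 112, 87, 110, 110, 73, 60, 60, 63, 115]
291 [113, 115, 112, 112, 91, 115, 104, 64, 60, 62, 63, 114]
294 [114, 114, 110, 112, 109, 118, 100, 67, 59, 62, 63, 114]
297 [114, 113, 111, 102, 97, 117, 97, 52, 60, 60, 97, 112]
300 [114, 114, 111, 89, 103, 118, 91, 51, 60, 60, 60, 112]
303 [115, 113, 109, 78, 105, 115, 85, 54, 62, 61, 61, 111]
306 [113, 114, 110, 90, 110, 112, 81, 61, 62, 62, 112, 111]
309 [113, 113, 109, 92, 110, 109, 72, 61, 61, 61, 113, 112]
312 [114, 114, 109, 101, 113
[... 1114 characters left out ...]
, 69, 74, 83, 96, 105, 97, 79, 74, 76, 80, 80, 79, 80, 79, 78, 79, 77]
216 [106, 106, 105, 94, 77, 64, 62, 70, 79, 94, 106, 105, 93, 78, 75, 77, 76, 78, 80, 79, 79, 79, 79, 79]
217 [106, 107, 103, 81, 62, 59, 62, 72, 88, 102, 106, 97, 83, 76, 75, 75, 75, 76, 76, 77, 77, 80, 80, 80]
218 [105, 107, 102, 76, 61, 60, 65, 80, 98, 106, 101, 83, 70, 69, 72, 74, 75, 75, 76, 75, 75, 76, 78, 79]
219 [106, 104, 94, 72, 61, 61, 76, 95, 107, 104, 88, 69, 61, 64, 67, 69, 71, 75, 75, 75, 76, 76, 75, 77]
220 [104, 93, 76, 63, 61, 70, 90, 104, 106, 93, 74, 62, 61, 63, 61, 61, 65, 70, 70, 73, 75, 75, 74, 77]
221 [93, 76, 64, 61, 66, 83, 100, 107, 97, 79, 63, 61, 62, 63, 62, 61, 63, 64, 63, 65, 71, 72, 72, 76]
```

```bash
python3 - <<'E'
from h import *
# rod height: top gives lateral line, scene gives pixel line. scan z for a point on the top-derived axis at scene row
from scipy.optimize import least_squares
T=[(267,201.55),(270,201.45),(273,201.26),(276,201.0),(279,200.93)]
S=[(282.0,211),(278.5,216),(276.4,219),(275.0,221)]
# rod line x=a+b*y', z=c+d*y'
def f(p):
    a,b,c,d=p;y=np.linspace(-.06,.03,50);L=np.c_[a+b*y,y,c+d*y];r=[]
    for cam,Q in(("top",T),("scene",S)):
        u=proj(cam,L);q=np.array(Q,float)
        t=u[-1]-u[0];t/=np.linalg.norm(t);n=np.array([-t[1],t[0]]);r+=list((q-u[25])@n)
    return r
for d0 in(None,):
    s=least_squares(lambda p:np.r_[f([p[0],-.0424,p[1],p[2]]),30*p[2]],[.596,.045,0]);print("x@y0,z@y0,slope",s.x,"res",np.round(s.fun,2))
print("expected rod x at y=0 for TCP .604,-.177:",.604-.0424*.177)
u=proj("scene",[[.5943+.035*.0616+a*.0,.0,z] for a,z in((0,.046),(0,.040))]);print(u)
d,t,st=delta([.6040,-.1767,.046],2.0);print(d,t)
E
```

```text
x@y0,z@y0,slope [5.95613144e-01 4.16402458e-02 4.48406551e-05] res [-0.04 -0.07 -0.02  0.1   0.03 -0.02 -0.    0.01  0.01  0.  ]
expected rod x at y=0 for TCP .604,-.177: 0.5964952
[[280.50886492 212.39897164]
 [280.54779667 214.12617495]]
[-0.     -0.0006 -0.0004] [-0.02 -0.03  0.49]
```

drive_tool(deltas=[[0,0,-0.001,0,0,0.2],[0.003,0,-0.002,0,0,0.4],[0.007,-0.0005,-0.002,0,0,0.5],[0.012,-0.0005,-0.002,0,0,0.5],[0.016,-0.0005,-0.002,0,0,0.5],[0.018,-0.0005,-0.002,0,0,0.5],[0.018,-0.0005,-0.002,0,0,0.5],[0.018,-0.0005,-0.002,0,0,0.5]])

```text
clock: 5.67
tcp_pos: [0.6035, -0.1591, 0.0471]
tool_rot: [-0.0, 0.695, 0.719, 0.0]
contact_force: [-0.1, -0.7, -1.6]
finger_gap: 0.141
gripper_force: 55.0
```

```bash
python3 - <<'E'
from h import *
k=10;out=[]
for c,(x0,y0,w,h) in(("top",(230,186,54,32)),("scene",(262,182,54,40))):
    im=viewer.read_camera(c);cv2.imwrite(f"pics/{c}2.png",im)
    m=im[y0:y0+h,x0:x0+w].astype(float);m=np.clip((m-35)/110,0,1)*255
    m=cv2.resize(m.astype(np.uint8),None,fx=k,fy=k,interpolation=2)
    d=np.array([np.cos(np.radians(92)),np.sin(np.radians(92)),0]);o=np.array([.5943,.0616,.046]);n=np.array([d[1],-d[0],0])
    t=np.linspace(0,2*np.pi,60)[:,None]
    for a,rr in((-.027,.026),(-.027,.006)):
        for u in (proj(c,o+a*d+rr*np.cos(t)*n+rr*np.sin(t)*[0,0,1])-[x0,y0]+.5)*k-.5: cv2.circle(m,tuple(int(v) for v in u),1,(0,0,255),-1)
    for i in range(0,w,10): cv2.putText(m,str(x0+i),(i*k,8),0,.3,(0,255,255))
    for i in range(0,h,10): cv2.putText(m,str(y0+i),(0,i*k+3),0,.3,(0,255,255))
    out.append(m)
cv2.imwrite("pics/c2.png",cv2.resize(np.vstack(out),None,fx=.83,fy=.83))
s=sensors.read_state();print(s['clock'],s['tcp_pos'],s['contact_force'])
E
```

```text
5.7667 [ 0.60340604 -0.15963106  0.04712378] [ 0.56504754  0.21605501 -2.12511466]
```

View pics/c2.png

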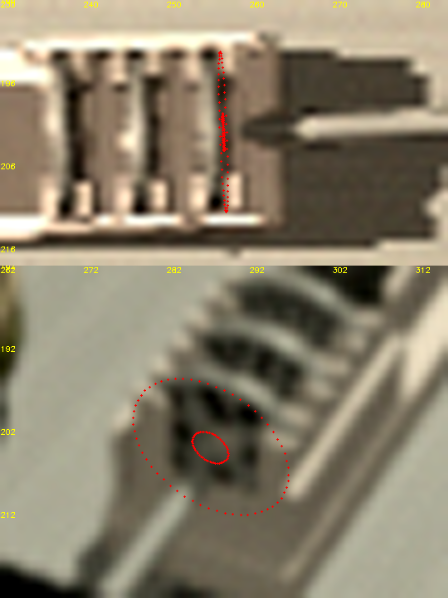

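```bash
python3 - <<'E'
from h import *
g=cv2.imread("pics/top2.png").astype(float).sum(2)/3
print("top")
for c in range(256,300,3): print(c,g[196:207,c].astype(int).tolist())
g=cv2.imread("pics/scene2.png").astype(float).sum(2)/3
print("scene from col 270")
for r in range(202,222): print(r,g[r,270:296].astype(int).tolist())
g0=cv2.imread("pics/scene0.png").astype(float).sum(2)/3
print("scene0 plate1 from 276")
for r in range(190,214): print(r,g0[r,276:302].astype(int).tolist())
E
```

```text
top
256 [49, 47, 57, 63, 62, 74, 70, 65, 66, 64, 67]
259 [86, 81, 82, 80, 72, 60, 63, 82, 82, 81, 82]
262 [83, 85, 85, 66, 54, 62, 57, 63, 87, 86, 88]
265 [61, 60, 60, 62, 59, 86, 59, 62, 60, 64, 62]
268 [60, 61, 61, 58, 111, 119, 83, 52, 61, 64, 62]
271 [61, 60, 63, 69, 113, 111, 77, 63, 61, 63, 62]
274 [62, 60, 62, 79, 113, 108, 71, 62, 61, 62, 62]
277 [60, 61, 59, 88, 118, 104, 63, 61, 61, 62, 60]
280 [60, 58, 60, 112, 120, 100, 55, 61, 61, 63, 60]
283 [116, 111, 104, 96, 120, 97, 55, 61, 62, 63, 85]
286 [116, 114, 85, 102, 120, 91, 46, 60, 62, 65, 114]
289 [116, 114, 76, 103, 117, 87, 54, 60, 62, 65, 114]
292 [116, 111, 84, 106, 112, 85, 51, 59, 64, 116, 113]
295 [114, 111, 87, 106, 112, 76, 62, 61, 61, 116, 114]
298 [114, 111, 89, 113, 109, 70, 62, 60, 62, 61, 111]
scene from col 270
202 [107, 107, 106, 106, 104, 95, 84, 71, 72, 74, 75, 74, 62, 43, 39, 56, 60, 65, 70, 70, 67, 60, 61, 75, 93, 96]
203 [106, 106, 106, 107, 103, 89, 74, 68, 73, 74, 75, 74, 64, 50, 48, 58, 64, 66, 70, 70, 67, 58, 57, 73, 88, 96]
204 [107, 106, 105, 107, 104, 89, 74, 68, 72, 75, 75, 73, 62, 48, 53, 59
[... 3953 characters left out ...]
59, 59, 69, 71, 70, 76, 98, 109, 98, 78, 69]
208 [74, 66, 69, 71, 71, 70, 71, 71, 72, 72, 71, 70, 64, 59, 62, 61, 58, 67, 71, 72, 88, 109, 103, 83, 70, 68]
209 [73, 68, 71, 73, 73, 73, 72, 71, 71, 71, 72, 71, 72, 70, 70, 66, 64, 69, 72, 73, 86, 99, 88, 73, 68, 70]
210 [74, 71, 72, 74, 73, 72, 72, 72, 73, 72, 71, 72, 71, 72, 72, 70, 68, 72, 71, 72, 74, 77, 73, 69, 69, 74]
211 [74, 73, 73, 72, 73, 73, 73, 72, 72, 73, 73, 72, 71, 72, 71, 70, 72, 71, 71, 72, 71, 69, 69, 68, 72, 81]
212 [75, 77, 76, 74, 74, 74, 73, 73, 73, 73, 72, 73, 72, 72, 72, 71, 71, 72, 70, 71, 71, 70, 70, 71, 77, 84]
213 [73, 74, 76, 76, 76, 76, 75, 74, 73, 74, 74, 73, 73, 73, 73, 74, 72, 71, 73, 71, 71, 70, 70, 73, 82, 79]
```

Scene view: the rod axis extrapolates to (288.1,202.4) against the bore at about (287.7,202.4), so the rod is about 1.5–2 mm low. I'll raise it and creep into plate 1 watching force.

drive_tool(deltas=[[0,0,-0.0015,0,0,0],[0.002,0,-0.0015,0,0,0],[0.005,0,-0.0015,0,0,0],[0.008,0,-0.0015,0,0,0],[0.011,0,-0.0015,0,0,0],[0.014,0,-0.0015,0,0,0],[0.017,0,-0.0015,0,0,0],[0.018,0,-0.0015,0,0,0]])

```text
clock: 6.43
tcp_pos: [0.6029, -0.1405, 0.0486]
tool_rot: [-0.0, 0.695, 0.719, 0.0]
contact_force: [0.3, -0.2, -1.3]
finger_gap: 0.142
gripper_force: 55.0
```

drive_tool(deltas=[[0.001,0,0,0,0,0],[0.003,0,0,0,0,0],[0.005,0,0,0,0,0],[0.007,0,0,0,0,0],[0.009,0,0,0,0,0],[0.011,0,0,0,0,0],[0.012,0,0,0,0,0],[0.012,0,0,0,0,0]])

```text
clock: 7.1
tcp_pos: [0.6025, -0.1289, 0.0486]
tool_rot: [-0.0, 0.695, 0.719, 0.0]
contact_force: [-0.0, -0.8, -0.7]
finger_gap: 0.142
gripper_force: 55.0
```

```bash
python3 - <<'E'
from h import *
s=sensors.read_state();print(s['clock'],s['tcp_pos'],s['contact_force'],s['moment'],np.round(s['joint_efforts'],2))
E
```

```text
7.1 [ 0.60249547 -0.12893777  0.04861844] [-0.03388424 -0.79190482 -0.67241243] [-0.16305966  0.02157808  0.02037132] [ 4.000e-02 -6.098e+01  1.165e+01 -3.322e+01 -7.000e-02  9.000e-02
 -5.000e-02]
```

drive_tool(deltas=[[0.001,0,0,0,0,0],[0.003,0,0,0,0,0],[0.005,0,0,0,0,0],[0.007,0,0,0,0,0],[0.009,0,0,0,0,0],[0.011,0,0,0,0,0],[0.012,0,0,0,0,0],[0.012,0,0,0,0,0]])

```text
clock: 7.77
tcp_pos: [0.6021, -0.1169, 0.0486]
tool_rot: [-0.0, 0.695, 0.719, 0.0]
contact_force: [-0.6, -0.4, -0.8]
finger_gap: 0.145
gripper_force: 55.0
```

```bash
python3 - <<'E'
from h import *
s=sensors.read_state();print(s['clock'],s['tcp_pos'],s['contact_force'],s['moment'])
E
```

```text
7.7667 [ 0.60205863 -0.11692805  0.04860573] [-0.64583105 -0.37462512 -0.78643159] [-0.15027834  0.06463441 -0.00492564]
```

drive_tool(deltas=[[0.001,0,0,0,0,0],[0.003,0,0,0,0,0],[0.006,0,0,0,0,0],[0.009,0,0,0,0,0],[0.012,0,0,0,0,0],[0.014,0,0,0,0,0],[0.015,0,0,0,0,0],[0.015,0,0,0,0,0]])

```text
clock: 8.43
tcp_pos: [0.6015, -0.1019, 0.0486]
tool_rot: [-0.0, 0.695, 0.719, 0.0]
contact_force: [0.9, -0.2, -1.4]
finger_gap: 0.143
gripper_force: 55.0
```

drive_tool(deltas=[[0.001,0,0,0,0,0],[0.003,0,0,0,0,0],[0.005,0,0,0,0,0],[0.007,0,0,0,0,0],[0.009,0,0,0,0,0],[0.011,0,0,0,0,0],[0.012,0,0,0,0,0],[0.012,0,0,0,0,0]])

```text
clock: 9.1
tcp_pos: [0.6011, -0.0899, 0.0486]
tool_rot: [-0.0, 0.695, 0.719, 0.0]
contact_force: [0.2, -0.6, -0.4]
finger_gap: 0.143
gripper_force: 55.0
```

drive_tool(deltas=[[0.002,0,0,0,0,0],[0.005,0,0,0,0,0],[0.008,0,0,0,0,0],[0.011,0,0,0,0,0],[0.014,0,0,0,0,0],[0.017,0,0,0,0,0],[0.02,0,0,0,0,0],[0.02,0,0,0,0,0]])

```text
clock: 9.77
tcp_pos: [0.6004, -0.0694, 0.0486]
tool_rot: [-0.0, 0.694, 0.72, 0.0]
contact_force: [0.4, -0.2, -1.6]
finger_gap: 0.147
gripper_force: 55.0
```

drive_tool(deltas=[[0.002,0,0,0,0,0],[0.004,0,0,0,0,0],[0.006,0,0,0,0,0],[0.008,0,0,0,0,0],[0.01,0,0,0,0,0],[0.011,0,0,0,0,0],[0.012,0,0,0,0,0],[0.012,0,0,0,0,0]])

```text
clock: 10.43
tcp_pos: [0.6, -0.0581, 0.0486]
tool_rot: [-0.0, 0.695, 0.719, 0.0]
contact_force: [-0.7, -0.3, -2.0]
finger_gap: 0.144
gripper_force: 55.0
```

```bash
python3 - <<'E'
from h import *
s=sensors.read_state();print(s['clock'],s['tcp_pos'],s['contact_force'],s['moment'])
k=8;out=[]
for c,(x0,y0,w,h) in(("top",(195,186,98,32)),("scene",(262,162,98,40))):
    im=viewer.read_camera(c);cv2.imwrite(f"pics/{c}3.png",im)
    m=im[y0:y0+h,x0:x0+w].astype(float);m=np.clip((m-30)/120,0,1)**.8*255
    m=cv2.resize(m.astype(np.uint8),None,fx=k,fy=k,interpolation=2)
    for i in range(0,w,10): cv2.putText(m,str(x0+i),(i*k,8),0,.3,(0,255,255))
    for i in range(0,h,10): cv2.putText(m,str(y0+i),(0,i*k+3),0,.3,(0,255,255))
    out.append(m)
cv2.imwrite("pics/c3.png",np.vstack(out))
E
```

```text
10.4333 [ 0.59999104 -0.05813197  0.04861112] [-0.65502837 -0.34862795 -1.98513001] [-0.13171997  0.07437243  0.01302461]
```

View pics/c3.png

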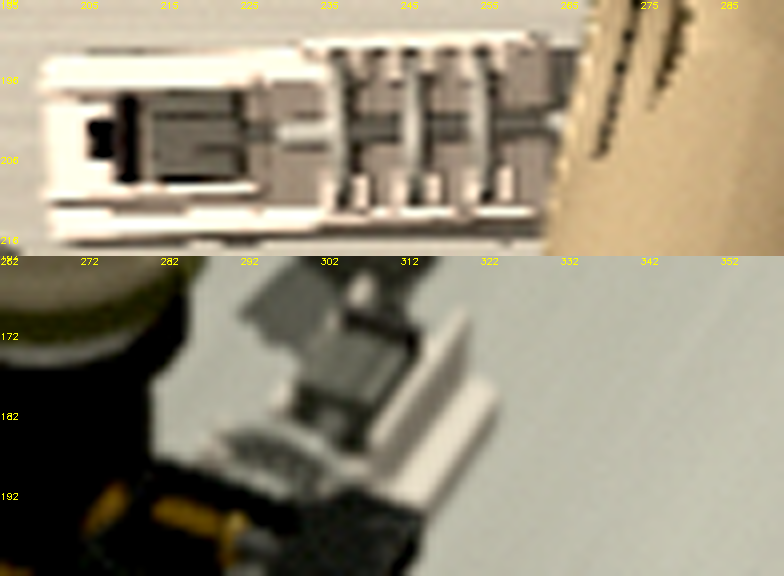

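The rod shows centred through all three plates (columns 237, 246, 254) with the tip at the end stop's mouth (226,202). The backing plate is just behind it at column 212.

drive_tool(deltas=[[0.001,0,0,0,0,0],[0.002,0,0,0,0,0],[0.003,0,0,0,0,0],[0.004,0,0,0,0,0],[0.005,0,0,0,0,0],[0.006,0,0,0,0,0],[0.007,0,0,0,0,0],[0.008,0,0,0,0,0]])

```text
clock: 11.2
tcp_pos: [0.5997, -0.0505, 0.0486]
tool_rot: [0.0, 0.695, 0.719, -0.0]
contact_force: [-0.1, -2.3, -1.4]
finger_gap: 0.144
gripper_force: 55.0
```

drive_tool(deltas=[[0.001,0,0,0,0,0],[0.002,0,0,0,0,0],[0.003,0,0,0,0,0],[0.004,0,0,0,0,0],[0.004,0,0,0,0,0],[0.004,0,0,0,0,0],[0.004,0,0,0,0,0],[0.004,0,0,0,0,0]])

```text
clock: 11.87
tcp_pos: [0.5996, -0.0487, 0.0488]
tool_rot: [0.001, 0.695, 0.719, -0.001]
contact_force: [0.5, -8.0, -1.3]
finger_gap: 0.146
gripper_force: 55.0
```

drive_tool(deltas=[[0.0005,0,0,0,0,0],[0.001,0,0,0,0,0],[0.001,0,0,0,0,0],[0.001,0,0,0,0,0],[0.001,0,0,0,0,0],[0.001,0,0,0,0,0],[0.001,0,0,0,0,0],[0.001,0,0,0,0,0]])

```text
clock: 12.53
tcp_pos: [0.5995, -0.0485, 0.0489]
tool_rot: [0.001, 0.696, 0.718, -0.001]
contact_force: [0.4, -10.1, -1.6]
finger_gap: 0.143
gripper_force: 55.0
```

drive_tool(deltas=[[0.0003,0,0,0,0,0],[0.0006,0,0,0,0,0],[0.0009,0,0,0,0,0],[0.001,0,0,0,0,0],[0.001,0,0,0,0,0],[0.001,0,0,0,0,0],[0.001,0,0,0,0,0],[0.001,0,0,0,0,0]])

```text
clock: 13.2
tcp_pos: [0.5995, -0.0483, 0.0489]
tool_rot: [0.002, 0.696, 0.718, -0.001]
contact_force: [0.5, -12.4, -2.4]
finger_gap: 0.137
gripper_force: 55.0
```

```bash
python3 - <<'E'
from h import *
s=sensors.read_state();print(s['clock'],s['tcp_pos'],s['contact_force'],s['moment'])
for c in("top","scene"): cv2.imwrite(f"pics/{c}4.png",viewer.read_camera(c))
g=cv2.imread("pics/top4.png").astype(float).sum(2)/3;g3=cv2.imread("pics/top3.png").astype(float).sum(2)/3
for r in(197,199,201,203,205): print(r,g[r,203:244].astype(int).tolist());print("  3",g3[r,203:244].astype(int).tolist())
print([np.round(ray("top",[[c,202]],.06)[0,1],4) for c in(209,212,226,235)])
E
```

```text
13.2 [ 0.59951471 -0.04834515  0.04892441] [  0.53775677 -12.44068071  -2.43417103] [-2.94435669 -0.02441196  0.03762474]
197 [101, 102, 101, 101, 101, 100, 87, 68, 63, 63, 68, 72, 64, 47, 48, 52, 51, 56, 54, 56, 69, 69, 73, 73, 73, 82, 88, 86, 89, 87, 87, 87, 102, 118, 87, 41, 48, 78, 81, 86, 88]
  3 [102, 102, 100, 100, 101, 100, 87, 68, 68, 78, 79, 75, 69, 56, 58, 58, 63, 67, 69, 69, 65, 52, 63, 73, 71, 80, 87, 86, 87, 86, 86, 86, 103, 119, 88, 42, 49, 77, 81, 86, 87]
199 [155, 156, 155, 155, 156, 128, 58, 35, 40, 65, 67, 65, 66, 66, 67, 70, 68, 69, 54, 28, 60, 87, 89, 88, 83, 82, 88, 88, 86, 86, 88, 87, 107, 125, 95, 44, 56, 82, 82, 87, 88]
  3 [156, 154, 155, 155, 155, 127, 62, 34, 20, 43, 64, 68, 69, 70, 67, 69, 67, 68, 66, 66, 63, 41, 55, 88, 83, 81, 88, 88, 86, 87, 88, 88, 106, 127, 94, 44, 58, 84, 81, 88, 89]
201 [155, 155, 124, 29, 5, 21, 40, 39, 43, 66, 68, 66, 67, 65, 65, 66, 64, 67, 62, 43, 54, 89, 80, 83, 109, 113, 108, 99, 100, 101, 101, 104, 121, 137, 101, 55, 53, 58, 58, 59, 59]
  3 [156, 155, 123, 30, 8, 23, 40, 36, 20, 55, 76, 65, 66, 66, 66, 67, 67, 67, 65, 67, 66
[... 164 characters left out ...]
 68, 61, 56, 60, 59, 58, 59, 79, 103, 101, 99, 97, 98, 95, 92, 94, 104, 100, 60, 50, 55, 53, 53, 51]
  3 [156, 155, 132, 60, 12, 23, 40, 32, 15, 52, 79, 67, 65, 65, 67, 67, 67, 66, 67, 67, 66, 61, 54, 59, 61, 58, 76, 100, 97, 96, 93, 92, 93, 107, 100, 61, 50, 56, 54, 53, 50]
205 [155, 156, 130, 53, 8, 27, 41, 35, 32, 48, 54, 54, 56, 54, 46, 52, 63, 66, 55, 30, 57, 88, 88, 87, 80, 76, 89, 87, 88, 88, 89, 87, 97, 109, 95, 60, 41, 68, 82, 86, 89]
  3 [154, 154, 128, 55, 11, 25, 43, 37, 20, 52, 76, 59, 67, 68, 70, 67, 61, 60, 60, 62, 60, 46, 45, 76, 81, 75, 86, 87, 87, 88, 86, 88, 91, 99, 97, 62, 41, 69, 82, 88, 88]
[np.float64(0.1606), np.float64(0.1526), np.float64(0.1153), np.float64(0.0913)]
```

drive_tool(deltas=[[0.0003,0,0,0,0,0],[0.0006,0,0,0,0,0],[0.0009,0,0,0,0,0],[0.001,0,0,0,0,0],[0.001,0,0,0,0,0],[0.001,0,0,0,0,0],[0.001,0,0,0,0,0],[0.001,0,0,0,0,0]])

```text
clock: 13.97
tcp_pos: [0.5995, -0.0428, 0.0486]
tool_rot: [-0.0, 0.695, 0.719, 0.0]
contact_force: [-0.5, 0.2, -2.3]
finger_gap: 0.146
gripper_force: 55.0
```

drive_tool(deltas=[[0.0005,0,0,0,0,0],[0.001,0,0,0,0,0],[0.0015,0,0,0,0,0],[0.002,0,0,0,0,0],[0.0025,0,0,0,0,0],[0.003,0,0,0,0,0],[0.003,0,0,0,0,0],[0.003,0,0,0,0,0]])

```text
clock: 14.63
tcp_pos: [0.5994, -0.0403, 0.0486]
tool_rot: [-0.0, 0.695, 0.719, 0.0]
contact_force: [1.1, -0.7, -2.4]
finger_gap: 0.142
gripper_force: 55.0
```

drive_tool(deltas=[[0.0005,0,0,0,0,0],[0.001,0,0,0,0,0],[0.0015,0,0,0,0,0],[0.002,0,0,0,0,0],[0.0025,0,0,0,0,0],[0.003,0,0,0,0,0],[0.003,0,0,0,0,0],[0.003,0,0,0,0,0]])

```text
clock: 15.3
tcp_pos: [0.5993, -0.0378, 0.0487]
tool_rot: [0.0, 0.695, 0.719, -0.0]
contact_force: [0.2, -4.3, -2.0]
finger_gap: 0.141
gripper_force: 55.0
```

drive_tool(deltas=[[0.0004,0,0,0,0,0],[0.0008,0,0,0,0,0],[0.0012,0,0,0,0,0],[0.0016,0,0,0,0,0],[0.002,0,0,0,0,0],[0.002,0,0,0,0,0],[0.002,0,0,0,0,0],[0.002,0,0,0,0,0]])

```text
clock: 15.97
tcp_pos: [0.5992, -0.0372, 0.0488]
tool_rot: [0.001, 0.695, 0.719, -0.001]
contact_force: [0.1, -8.2, -2.6]
finger_gap: 0.146
gripper_force: 55.0
```

drive_tool(deltas=[[0.0004,0,0,0,0,0],[0.0008,0,0,0,0,0],[0.0012,0,0,0,0,0],[0.0016,0,0,0,0,0],[0.002,0,0,0,0,0],[0.002,0,0,0,0,0],[0.002,0,0,0,0,0],[0.002,0,0,0,0,0]])

```text
clock: 16.63
tcp_pos: [0.5991, -0.0368, 0.0488]
tool_rot: [0.001, 0.696, 0.718, -0.001]
contact_force: [0.8, -13.0, -1.5]
finger_gap: 0.145
gripper_force: 55.0
```

drive_tool(deltas=[[0.0003,0,0,0,0,0],[0.0006,0,0,0,0,0],[0.001,0,0,0,0,0],[0.001,0,0,0,0,0],[0.001,0,0,0,0,0],[0.001,0,0,0,0,0],[0.001,0,0,0,0,0],[0.001,0,0,0,0,0]])

```text
clock: 17.3
tcp_pos: [0.5991, -0.0366, 0.0489]
tool_rot: [0.002, 0.696, 0.718, -0.001]
contact_force: [1.2, -14.6, -1.7]
finger_gap: 0.145
gripper_force: 55.0
```

drive_tool(deltas=[[0,0,0,0,0,0],[0,0,0,0,0,0],[0,0,0,0,0,0],[0,0,0,0,0,0],[0,0,0,0,0,0],[0,0,0,0,0,0],[0,0,0,0,0,0],[0,0,0,0,0,0]])

```text
clock: 17.97
tcp_pos: [0.5991, -0.0366, 0.0489]
tool_rot: [0.002, 0.696, 0.718, -0.001]
contact_force: [-0.0, -14.0, -0.8]
finger_gap: 0.143
gripper_force: 55.0
```

```bash
python3 - <<'E'
from h import *
s=sensors.read_state();print(s['clock'],s['tcp_pos'],s['contact_force'],s['moment'])
for c in("top","scene"): cv2.imwrite(f"pics/{c}5.png",viewer.read_camera(c))
g=cv2.imread("pics/top5.png").astype(float).sum(2)/3;g3=cv2.imread("pics/top4.png").astype(float).sum(2)/3
for r in(199,201,203,205): print(r,g[r,203:244].astype(int).tolist());print("  4",g3[r,203:244].astype(int).tolist())
E
```

```text
17.9667 [ 0.59910602 -0.03661816  0.04893103] [ -0.02564816 -14.01340793  -0.78573022] [-3.43364207 -0.06328211 -0.01136923]
199 [156, 155, 155, 156, 155, 129, 56, 37, 40, 65, 66, 67, 64, 64, 67, 67, 66, 64, 52, 28, 61, 87, 88, 88, 83, 81, 87, 88, 87, 88, 86, 84, 108, 125, 94, 44, 55, 85, 83, 88, 88]
  4 [155, 156, 155, 155, 156, 128, 58, 35, 40, 65, 67, 65, 66, 66, 67, 70, 68, 69, 54, 28, 60, 87, 89, 88, 83, 82, 88, 88, 86, 86, 88, 87, 107, 125, 95, 44, 56, 82, 82, 87, 88]
201 [156, 155, 122, 28, 10, 22, 40, 38, 45, 67, 66, 68, 66, 67, 67, 66, 67, 67, 61, 56, 59, 59, 63, 92, 106, 99, 99, 101, 101, 103, 106, 105, 123, 136, 101, 57, 55, 58, 58, 56, 58]
  4 [155, 155, 124, 29, 5, 21, 40, 39, 43, 66, 68, 66, 67, 65, 65, 66, 64, 67, 62, 43, 54, 89, 80, 83, 109, 113, 108, 99, 100, 101, 101, 104, 121, 137, 101, 55, 53, 58, 58, 59, 59]
203 [156, 156, 132, 60, 10, 24, 40, 35, 45, 67, 67, 66, 66, 65, 67, 67, 67, 67, 60, 58, 63, 61, 60, 61, 78, 100, 97, 98, 95, 94, 92, 91, 94, 105, 98, 62, 51, 54, 51, 52, 51]
  4 [153, 156, 131, 61, 11, 22, 39, 37, 45, 67, 66, 66, 67, 67, 67, 66, 66, 68, 61, 56, 60, 59, 58, 59, 79, 103, 101, 99, 97, 98, 95, 92, 94, 104, 100, 60, 50, 55, 53, 53, 51]
205 [155, 156, 131, 56, 6, 27, 41, 37, 32, 47, 46, 50, 50, 43, 48, 53, 57, 54, 41, 29, 58, 88, 89, 89, 78, 76, 88, 87, 89, 87, 89, 88, 97, 109, 97, 59, 42, 70, 82, 89, 88]
  4 [155, 156, 130, 53, 8, 27, 41, 35, 32, 48, 54, 54, 56, 54, 46, 52, 63, 66, 55, 30, 57, 88, 88, 87, 80, 76, 89, 87, 88, 88, 89, 87, 97, 109, 95, 60, 41, 68, 82, 86, 89]
```

drive_tool(deltas=[[0.0005,0,0,0,0,0],[0.0005,0,0,0,0,0],[0.0005,0,0,0,0,0],[0.0005,0,0,0,0,0],[-0.001,0,0,0,0,0],[-0.0025,0,0,0,0,0],[-0.004,0,0,0,0,0],[-0.005,0,0,0,0,0]])

```text
clock: 18.73
tcp_pos: [0.5992, -0.0374, 0.0486]
tool_rot: [-0.0, 0.695, 0.719, 0.0]
contact_force: [0.3, -2.0, -1.9]
finger_gap: 0.144
gripper_force: 55.0
```

drive_tool(deltas=[[0,0,-0.001,0,0,0],[0,0,-0.002,0,0,0],[0,0,-0.004,0,0,0],[0,0,-0.006,0,0,0],[0,0,-0.008,0,0,0],[0,0,-0.01,0,0,0],[0,0,-0.012,0,0,0],[0,0,-0.012,0,0,0]], squeeze=60)

```text
clock: 19.4
tcp_pos: [0.5994, -0.0367, 0.061]
tool_rot: [-0.0, 0.695, 0.719, 0.0]
contact_force: [-0.1, 0.4, -4.2]
finger_gap: 0.14
gripper_force: 59.9
```

```bash
python3 - <<'E'
from h import *
s=sensors.read_state();print(s['clock'],s['tcp_pos'],s['tool_rot'],s['contact_force'],s['moment'])
E
```

```text
19.4 [ 0.59944226 -0.03672451  0.06101226] [-1.22574017e-04  6.94596138e-01  7.19399771e-01  3.99615057e-04] [-0.07913418  0.44335064 -4.18096233] [-0.3786819   0.05495492 -0.02342878]
```

drive_tool(deltas=[[0,0,-0.004,0,0,0],[0,0,-0.012,0,0,0],[0,0,-0.022,0,0,0],[0,0,-0.034,0,0,0],[0,0,-0.046,0,0,0],[0,0,-0.056,0,0,0],[0,0,-0.062,0,0,0],[0,0,-0.064,0,0,0]])

```text
clock: 20.07
tcp_pos: [0.6, -0.0375, 0.1264]
tool_rot: [0.001, 0.695, 0.719, 0.001]
contact_force: [0.9, 1.2, -3.5]
finger_gap: 0.143
gripper_force: 59.9
```

```bash
python3 - <<'E'
from h import *
s=sensors.read_state();print(s['clock'],s['tcp_pos'],s['contact_force'],s['moment'])
k=8;out=[]
for c,(x0,y0,w,h) in(("top",(195,180,98,35)),("scene",(250,130,98,40))):
    im=viewer.read_camera(c);cv2.imwrite(f"pics/{c}6.png",im)
    m=im[y0:y0+h,x0:x0+w].astype(float);m=np.clip((m-30)/120,0,1)**.8*255
    m=cv2.resize(m.astype(np.uint8),None,fx=k,fy=k,interpolation=2)
    for i in range(0,w,10): cv2.putText(m,str(x0+i),(i*k,8),0,.3,(0,255,255))
    for i in range(0,h,10): cv2.putText(m,str(y0+i),(0,i*k+3),0,.3,(0,255,255))
    out.append(m)
cv2.imwrite("pics/c6.png",np.vstack(out))
E
```

```text
20.0667 [ 0.59999265 -0.03745054  0.12635773] [ 0.86757877  1.21185915 -3.45556222] [-0.45464717  0.00253884 -0.02688473]
```

View pics/c6.png

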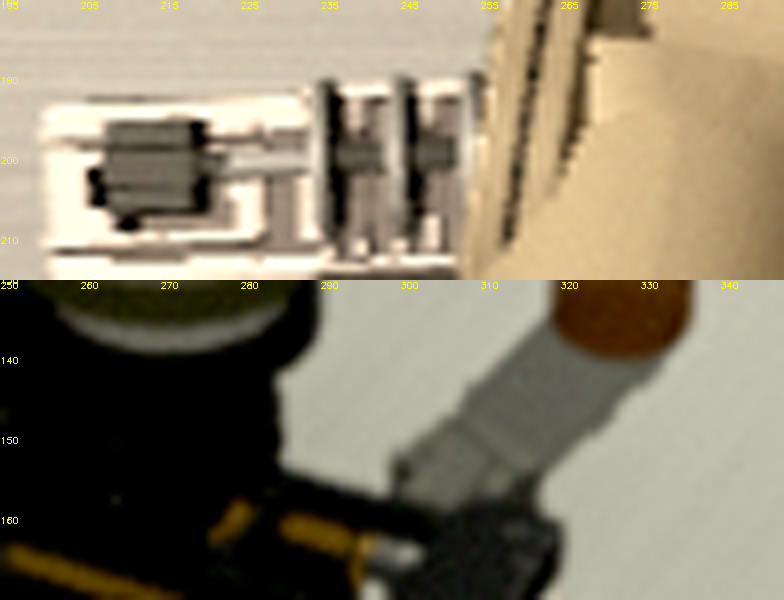

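The lifted string shows end stop (213,200), rod and plates together, clear of the rack. Next I move it back over the cradle.

drive_tool(deltas=[[0.002,-0.008,-0.005,0,0,-0.2],[0.008,-0.028,-0.01,0,0,-0.7],[0.016,-0.056,-0.012,0,0,-1.4],[0.025,-0.086,-0.012,0,0,-2.1],[0.034,-0.116,-0.012,0,0,-2.9],[0.042,-0.142,-0.012,0,0,-3.5],[0.047,-0.16,-0.012,0,0,-3.9],[0.0494,-0.1665,-0.012,0,0,-4.1]])

```text
clock: 20.83
tcp_pos: [0.4278, 0.0068, 0.136]
tool_rot: [-0.001, 0.668, 0.744, -0.0]
contact_force: [0.3, 0.7, -3.7]
finger_gap: 0.138
gripper_force: 59.9
```

drive_tool(deltas=[[0,0,0.003,0,0,0],[0,0,0.008,0,0,0],[0,0,0.013,0,0,0],[0,0,0.018,0,0,0],[0,0,0.023,0,0,0],[0,0,0.026,0,0,0],[0,0,0.028,0,0,0],[0,0,0.028,0,0,0]])

```text
clock: 21.5
tcp_pos: [0.431, 0.006, 0.1081]
tool_rot: [-0.0, 0.669, 0.743, -0.0]
contact_force: [-0.9, 0.1, -4.2]
finger_gap: 0.14
gripper_force: 59.9
```

```bash
python3 - <<'E'
from h import *
d,t,s=delta([.4315,.0059,.0625],6.1);print(d,t,s['clock'],s['tcp_pos'],s['contact_force'])
px=lambda x,y:[(x+.5)/8-.5+195,(y+.5)/8-.5+180]
print("stop ends at lift",ray("top",[px(102,168),px(208,162)],.14))
k=7;out=[]
for c,(x0,y0,w,h) in(("top",(180,240,112,42)),("scene",(200,115,112,42))):
    im=viewer.read_camera(c);cv2.imwrite(f"pics/{c}7.png",im)
    m=im[y0:y0+h,x0:x0+w].astype(float);m=np.clip((m-20)/130,0,1)**.7*255
    m=cv2.resize(m.astype(np.uint8),None,fx=k,fy=k,interpolation=2)
    for i in range(0,w,10): cv2.putText(m,str(x0+i),(i*k,8),0,.3,(0,255,255))
    for i in range(0,h,10): cv2.putText(m,str(y0+i),(0,i*k+3),0,.3,(0,255,255))
    out.append(m)
cv2.imwrite("pics/c7.png",np.vstack(out))
E
```

```text
[-0.0002  0.0005  0.0456] [-0.05  0.02 -0.04] 21.5 [0.4309873  0.00603219 0.10805212] [-0.87986251  0.14861621 -4.1834605 ]
stop ends at lift [[0.59036179 0.15344602 0.14      ]
 [0.59212938 0.12029522 0.14      ]]
```

View pics/c7.png

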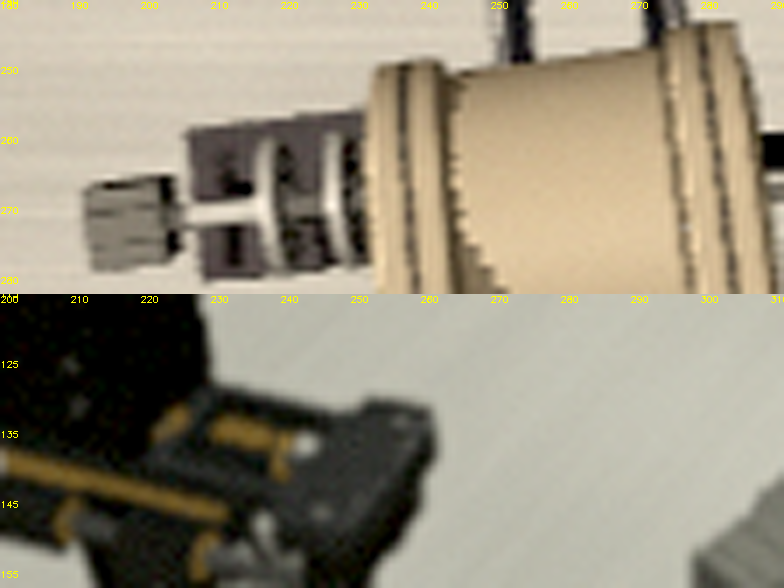

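drive_tool(deltas=[[0,0,0.005,0,0,0],[0,0,0.012,0,0,0],[0,0,0.019,0,0,0],[0,0,0.025,0,0,0],[0,0,0.03,0,0,0],[0,0,0.034,0,0,0],[0,0,0.037,0,0,0],[0,0,0.038,0,0,0]])

```text
clock: 22.27
tcp_pos: [0.4311, 0.0061, 0.0702]
tool_rot: [-0.0, 0.669, 0.744, -0.0]
contact_force: [-0.1, -0.8, -2.9]
finger_gap: 0.143
gripper_force: 60.0
```

drive_tool(deltas=[[0,0,0.001,0,0,0],[0,0,0.002,0,0,0],[0,0,0.003,0,0,0],[0,0,0.004,0,0,0],[0,0,0.005,0,0,0],[0,0,0.005,0,0,0],[0,0,0.005,0,0,0],[0,0,0.005,0,0,0]])

```text
clock: 22.93
tcp_pos: [0.4312, 0.0062, 0.0657]
tool_rot: [0.0, 0.669, 0.744, 0.0]
contact_force: [-0.1, -2.6, -2.2]
finger_gap: 0.14
gripper_force: 60.0
```

drive_tool(deltas=[[0,0,0.0005,0,0,0],[0,0,0.001,0,0,0],[0,0,0.0015,0,0,0],[0,0,0.002,0,0,0],[0,0,0.0025,0,0,0],[0,0,0.003,0,0,0],[0,0,0.003,0,0,0],[0,0,0.003,0,0,0]])

```text
clock: 23.6
tcp_pos: [0.4312, 0.0063, 0.0627]
tool_rot: [-0.0, 0.669, 0.744, 0.0]
contact_force: [-0.0, -3.0, -0.6]
finger_gap: 0.142
gripper_force: 60.0
```

```bash
python3 - <<'E'
from h import *
s=sensors.read_state();print(s['clock'],s['tcp_pos'],s['contact_force'],s['moment'])
E
```

```text
23.6 [0.43121745 0.00629525 0.06267493] [-0.02975269 -3.00116609 -0.64791302] [-0.58459006  0.03115245 -0.02280473]
```

drive_tool(deltas=[[0,0,0.0003,0,0,0],[0,0,0.0006,0,0,0],[0,0,0.001,0,0,0],[0,0,0.001,0,0,0],[0,0,0.001,0,0,0],[0,0,0.001,0,0,0],[0,0,0.001,0,0,0],[0,0,0.001,0,0,0]], squeeze=5)

```text
clock: 24.27
tcp_pos: [0.4313, 0.0064, 0.0619]
tool_rot: [-0.0, 0.669, 0.744, 0.0]
contact_force: [-1.3, -1.9, 5.9]
finger_gap: 0.158
gripper_force: 5.0
```

```bash
python3 - <<'E'
from h import *
s=sensors.read_state();print(s['clock'],s['tcp_pos'],s['contact_force'],s['moment'],s['gripper_force'])
for c in("top",): cv2.imwrite(f"pics/{c}8.png",viewer.read_camera(c))
g=cv2.imread("pics/top8.png").astype(float).sum(2)/3
for r in range(258,282,2): print(r,g[r,190:236].astype(int).tolist())
E
```

```text
24.2667 [0.43127182 0.00637757 0.06190882] [-1.29749871 -1.89786093  5.86691687] [-0.42848106  0.4789513   0.04787358] 5.043038874864578
258 [108, 108, 109, 111, 110, 110, 109, 111, 110, 109, 111, 111, 111, 112, 111, 110, 95, 66, 62, 52, 50, 43, 44, 42, 43, 43, 44, 43, 43, 41, 43, 44, 42, 42, 43, 45, 44, 49, 60, 56, 42, 47, 45, 46, 59, 91]
260 [108, 107, 107, 108, 109, 109, 108, 109, 110, 109, 109, 109, 110, 110, 109, 109, 89, 44, 42, 42, 43, 43, 42, 41, 45, 44, 44, 42, 63, 81, 57, 38, 43, 44, 44, 44, 45, 65, 86, 70, 35, 37, 45, 47, 58, 95]
262 [112, 112, 113, 112, 113, 113, 113, 113, 114, 114, 115, 113, 112, 114, 115, 115, 94, 49, 45, 43, 38, 35, 32, 33, 43, 41, 43, 42, 70, 90, 58, 30, 40, 46, 46, 44, 45, 62, 86, 79, 37, 30, 46, 45, 57, 95]
264 [112, 112, 111, 111, 113, 113, 111, 114, 113, 112, 112, 112, 113, 113, 104, 100, 101, 69, 43, 45, 43, 35, 28, 33, 47, 45, 44, 47, 79, 105, 71, 23, 29, 46, 46, 45, 45, 69, 101, 95, 52, 28, 36, 40, 42, 95]
266 [109, 106, 108, 92, 57, 38, 49, 59, 61, 60, 61, 64, 63, 51, 25, 37, 66, 62, 44, 45, 45, 39, 32, 23, 16, 16, 19, 25, 84, 124, 79, 25, 27,
[... 779 characters left out ...]
, 26, 26, 25, 26, 26, 25, 29, 61, 82, 51, 21, 21, 34, 89]
276 [113, 112, 112, 103, 81, 63, 64, 63, 64, 67, 65, 64, 62, 61, 64, 92, 113, 101, 64, 45, 45, 44, 39, 34, 28, 24, 24, 25, 25, 38, 63, 65, 44, 30, 25, 25, 25, 25, 23, 35, 51, 52, 34, 28, 34, 73]
278 [115, 115, 115, 115, 115, 116, 116, 115, 115, 114, 115, 115, 115, 116, 115, 114, 116, 106, 73, 44, 42, 42, 40, 40, 42, 45, 46, 47, 46, 46, 49, 45, 41, 35, 42, 39, 59, 97, 115, 114, 114, 113, 114, 114, 113, 107]
280 [114, 114, 114, 114, 114, 114, 114, 114, 114, 115, 115, 115, 115, 117, 115, 115, 115, 116, 104, 85, 98, 117, 116, 115, 116, 117, 115, 115, 117, 115, 117, 115, 117, 115, 116, 116, 116, 115, 117, 117, 117, 115, 114, 115, 114, 113]
```

drive_tool(deltas=[[0,0,0,0,0,0],[0,0,0,0,0,0],[0,0,0,0,0,0],[0,0,0,0,0,0],[0,0,0,0,0,0],[0,0,0,0,0,0],[0,0,-0.004,0,0,0],[0,0,-0.01,0,0,0]], hand=0.045)

```text
clock: 24.98
tcp_pos: [0.4308, 0.0061, 0.0716]
tool_rot: [-0.0, 0.669, 0.744, -0.0]
contact_force: [0.1, 0.2, -0.0]
finger_gap: 0.512
gripper_force: 0.0
```

drive_tool(deltas=[[0,0,-0.01,0,0,0],[0,0,-0.03,0,0,0],[0,0,-0.055,0,0,0],[0,0,-0.08,0,0,0],[-0.03,0,-0.105,0,0,0],[-0.06,0,-0.125,0,0,0],[-0.09,0,-0.135,0,0,0],[-0.12,0,-0.14,0,0,0]])

```text
clock: 25.65
tcp_pos: [0.4446, -0.1147, 0.2146]
tool_rot: [0.001, 0.669, 0.744, 0.002]
contact_force: [0.4, 0.3, -0.2]
finger_gap: 0.516
gripper_force: 0.0
```

```bash
python3 - <<'E'
from h import *
s=sensors.read_state();print(s['clock'],s['tcp_pos'],s['finger_gap'])
k=6;out=[]
for c,(x0,y0,w,h) in(("top",(180,245,130,42)),("scene",(195,130,130,55))):
    im=viewer.read_camera(c);cv2.imwrite(f"pics/{c}9.png",im)
    m=im[y0:y0+h,x0:x0+w].astype(float);m=np.clip((m-20)/130,0,1)**.7*255
    m=cv2.resize(m.astype(np.uint8),None,fx=k,fy=k,interpolation=2);out.append(m)
cv2.imwrite("pics/c9.png",np.vstack(out))
E
```

```text
25.65 [ 0.44461989 -0.11471025  0.21457651] 0.5164347411925255
```

View pics/c9.png

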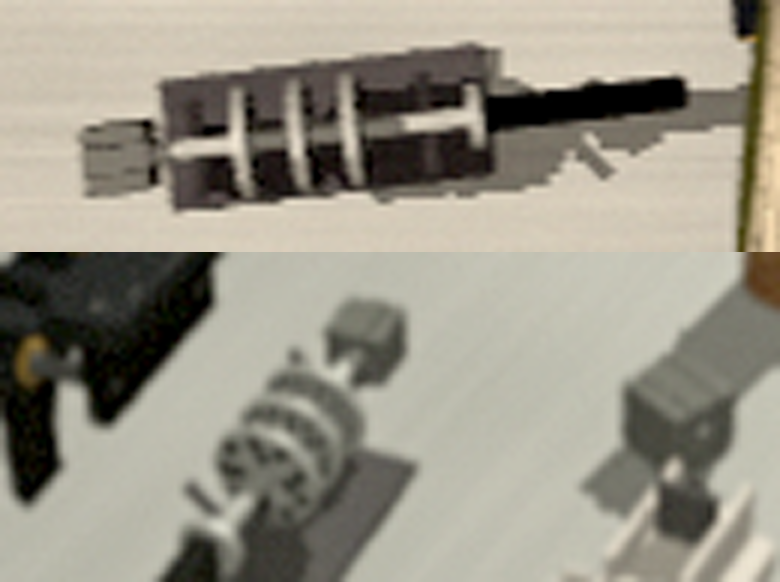

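The final picture shows the string in the cradle: three plates between the uprights, the end stop beyond the far one, the guard and handle at the near end. The arm is clear of everything.

```bash
python3 -c "
from station import order
print(order.close_job())"
```

```text
the job is handed in; nothing more can be done
None
```

The skewer carries all three plates and the clicked-on, bottomed end stop (leaned on at about 14–15 N by the wrist-force readings) and lies back in the cradle's notches; the job is handed in at about 26 s, verdict not shown.

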